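# Walk the heavy screw fixture round against its fence

## Task

The heavy black fixture block lies askew on the bench; gently push it round with the fingertips, corner by corner as needed and never lifting or tipping it, until either one of its long sides lies flat against the robot's side of the aluminium fence, with no part of that side past an end of the fence. Leave the loose things around it where they stand.

Things in the scene. Friction and masses are not known exactly. Their poses are not given: they have to be found in the camera images.
- block: Heavy rectangular screw-training fixture: black upper part on a cream base, flush all round, with six small green squares on its flat top. 96 mm (its x) by 140 mm (its y, the long way) by 40 mm tall, about 0.9 kg, loose on the bench, too wide to grip; it slides under a steady push of about 3 to 7 N. Origin: centre of its underside. A half turn leaves it the same; either long side may go to the fence.
- fence: Straight aluminium rail fixed to the bench, 250 mm long (its y), 20 mm thick, 30 mm high, with two bolted feet behind it. Origin: at bench height, at the middle of the upright working face, which looks along its -x towards the robot; its +x points through the rail and away from the robot. With the block flat against it the block's origin is at x = -48 mm in the fence's frame, and within 55 mm either way along y neither end overhangs.
- screw_cup: White plastic cup, 54 mm across, 40 mm high, loose, near one end of the fence. Origin: centre of its underside. Leave it.
- bit_rest: Grey block 36 x 60 x 22 mm (x, y, z) with three upright steel bits, 38 mm high in all, loose, near the other end of the fence. Origin: centre of its underside. Leave it.
- screwdriver: Screwdriver with a black handle, 170 mm long, lying along its x, handle to its -x, loose behind the fence. Origin: on the bench below its middle. Leave it.
- weight: Plain steel cylinder, 44 mm across, 35 mm high, loose, far out on the right. Origin: centre of its underside. Leave it.
- bottle: White bottle, 48 mm across, 110 mm high, standing loose on the left. Origin: centre of its underside. Leave it.
- part_tray: Cream tray 110 x 150 x 22 mm with small green plates, loose, on the right. Origin: centre of its underside. Leave it.
Mind the look-alikes: they are no part of the job. What is shaped like the block but red is not meant.

How it is judged:
At the end, for the whole second after the job is handed in: The block rests on the bench with a long side flat against the fence's working face (within 2 degrees of parallel, its middle within 4 mm of full contact), that side wholly within the fence's length (block's centre within 55 mm of the fence's middle), at rest (x of block in the frame of fence between -0.052 and -0.044 m and angle between the x axis of block and the x axis of fence, either way round below 0.035 rad and y of block in the frame of fence between -0.055 and 0.055 m and height (world z) of block below 0.004 m and linear speed of block below 0.01 m/s); the robot touches nothing.
It fails at once if the block is lifted or tipped (height (world z) of block above 0.008 m or angle between block's own z axis and vertical above 0.12 rad).
It fails at once if the block is struck or flung (faster than 0.35 m/s) (linear speed of block above 0.35 m/s).
It fails at once if a loose thing beside the block is shifted by more than 20 mm (distance of any of screw_cup, bit_rest, screwdriver, weight, bottle, part_tray from where it was at the start of the episode above 0.02 m).
It fails at once if a loose thing beside the block is knocked over or lifted (angle between any of screw_cup, bit_rest, weight, bottle, part_tray's own z axis and vertical above 0.5 rad).
It also fails if it takes over 56 s, if anything falls off the work surface, if the arm or the gripper's body presses on something with over 40 N, if the wrist force passes 120 N, or if a joint passes its speed limit or range.

## Robot

A 7-joint arm with a two-finger parallel gripper is mounted at the origin on the work surface. World frame = base frame: x ahead of the robot, y to its left, z up, the work surface at z = 0. Lengths are in m, angles in rad, forces in N, time in s.
With the tool pointing down it reaches from about 0.4 to 0.85 m from the base axis. Payload 4.5 kg.
Tool frame: the origin (TCP) lies midway between the tips of the shut fingers; the grasp point (between the pads) lies 19 mm behind it; y points along the fingers, z is the direction in which the jaws open and shut, and the axes are right-handed (so a half turn about y gives the same grasp; the last joint's range is limited). The gripper opens to 88 mm and grips with 3 to 60 N. Pads are 18 mm wide; open, the fingers measure 123 mm over their backs; the gripper's body (75 mm by 187 mm) begins 45 mm behind the grasp point.
Start: joints at [1.232, 0.689, -0.195, 1.565, 0.157, 0.902, -0.215], TCP at [0.228, -0.582, 0.239] pointing down, gripper open.
Joint ranges: [-3.01, 3.01], [-0.46, 2.08], [-1.47, 1.51], [0.13, 2.56], [-1, 4.14], [0.04, 2.09], [-2.66, 2.66]. Speed limits (rad/s): [2.57, 2.57, 3.14, 3.14, 3.14, 3.14, 3.14].

## Interface

Orientations are given as a unit quaternion [x, y, z, w].
In Python, from plant import r, snapshot, get_calibration, job, boxes_of gives the robot as it stands. The module is installed in compiled form; this text tells all that it offers.
- The arm moves only by the shell command python3 -m handwheel 'ROWS' [OPENING] [FORCE]. ROWS is JSON, a list that holds one entry, the list of rows, each a list of 6 numbers: the shift along the tool's x, y, z as a fraction of full scale, then the turn, a rotation vector about the tool's x, y, z as a fraction of full scale. In form: [[[x, y, z, wx, wy, wz], ...]]. A call has 1 to 12 rows; each row is the pose to reach, as a shift and turn from the pose commanded when the call began, along the tool's axes at that moment, turning the shorter way round; what a row does not reach only later rows make up. Full scale, the value 1, is 100 cm for a shift and 180 degrees for a turn. A row lasts 1/12 s, in which the tool goes at most 41.7 mm and 7.16 degrees, less where a joint would pass 70% of its speed; a pose out of reach is approached as far as the arm can. A call with a number of a shift or a turn outside -1 to 1 is refused whole. A call with a gripper value outside its range is refused whole. OPENING is the opening, from -1 (shut) to 1 (fully open), set as the call begins (- or left out, the last holds). The fingers move at their own pace and stop on an object; FORCE is the grip in N (left out, the last holds). Time passes only in rows, so rows that repeat a pose let the fingers close. It gives the time, the measured TCP pose, the force and the opening at its end, in the units of the state.
- r.get_state(): the state, without advancing time (a new reading comes with each control period).
- snapshot(name): name is "scene" or "side" or "wrist"; returns the picture (420x560x3 uint8, red, green, blue); there is no depth.
- get_calibration(name): a dict with "fx", "fy", "cx", "cy" (pixels), "k1" (the pictures are not rectified: a ray, as slopes to the right and down, at radius r is drawn at 1 + k1 r^2 times it, then the intrinsics apply), "T" (4x4, takes a point from camera to world coordinates). Camera axes: x right, y down, z forward; pixel columns grow to the right and rows downward; lengths in m; the calibration is good to about 2 mm. A picture is of the moment at which its call begins: read the wrist's pose just before it. get_calibration takes no time and is no camera call; for the wrist camera it gives the pose at the moment of the call.
- job.finish_job(): hands the job in, once; it reports no verdict.
Trained networks look in the newest picture that a camera, given by its name, has taken for a name from the list of things; names that differ only in an ending like _2 or _b are one class to them, and where a whole thing is asked for, a point or a joint stands for the part that bears it (a point fixed in the world has none). Each returns a list of dicts, best first, with "confidence" (0 to 1); they miss things now and then, are a little off and sometimes report something else, mostly with a low value. They report only what shows in the picture. A call takes as long as a camera call. They do not tell look-alikes from the thing itself.
- boxes_of(thing, camera): "bbox" ([left, top, right, bottom] in pixels, round what is visible of it).
The state is a dict: "clock": time; "q": joint angles; "qd": joint speeds; "joint_torque": joint torques, N m; "tool_pos": TCP position; "eef_rot": TCP orientation; "contact_force": force on the tool from outside, world axes, zero at the start; "moment": the same for the moment, N m; "opening": opening from 0.0 (shut) to 1.0 (fully open).
Only numpy, scipy, OpenCV 4.12 (cv2) and the standard library are available. Lean on these libraries where they do the work, as an engineer would, in place of code of your own. Each camera call takes 0.05 s, during which the arm holds its last target. There are 200 camera calls.

## Working session

There is one attempt and no reset: what is moved stays moved. The work goes in short steps, Python scripts to look and compute and a shell command to move; the robot and the scene stay as the last step left them, time stands still between calls to the robot, and variables do not carry over. Pictures are saved under pics/ and viewed, about 8 in all and at most 12, crops included, and the job is handed in when it is done.

```bash
mkdir -p pics
cat > h.py <<'E'
import numpy as np, cv2
from plant import r, snapshot, get_calibration, job, boxes_of
from scipy.spatial.transform import Rotation as R
def save(im,n): cv2.imwrite('pics/'+n,cv2.cvtColor(im,cv2.COLOR_RGB2BGR))
def K(c): return np.array([[c['fx'],0,c['cx']],[0,c['fy'],c['cy']],[0,0,1.]]),np.array([c['k1'],0,0,0,0.])
def back(c,uv,z):
    k,d=K(c); p=cv2.undistortPoints(np.array(uv,float).reshape(-1,1,2),k,d).reshape(-1,2)
    T=np.array(c['T']); v=np.c_[p,np.ones(len(p))]@T[:3,:3].T; o=T[:3,3]
    return o+v*((z-o[2])/v[:,2])[:,None]
def proj(c,P):
    k,d=K(c); T=np.linalg.inv(np.array(c['T'])); P=np.atleast_2d(P)
    return cv2.projectPoints(np.array(P,float),cv2.Rodrigues(T[:3,:3])[0],T[:3,3],k,d)[0].reshape(-1,2)
E
python3 - <<'E'
from h import *
for n in('scene','side'):
    save(snapshot(n),n+'0.png'); c=get_calibration(n); print(n,np.round(c['T'],3).tolist(),c['fx'],c['k1'])
    for t in('block','fence','screw_cup','bit_rest','weight','bottle','part_tray','screwdriver'):
        print(t,[(np.round(b['bbox']).tolist(),round(b['confidence'],2)) for b in boxes_of(t,n)[:3]])
s=r.get_state();print(s['clock'],s['tool_pos'],R.from_quat(s['eef_rot']).as_matrix().round(3).tolist(),s['opening'])
E
```

```text
scene [[0.079, 0.789, -0.609, 1.294], [0.997, -0.065, 0.045, -0.054], [-0.004, -0.611, -0.792, 0.954], [0.0, 0.0, 0.0, 1.0]] 451.4499665979135 6.393120230053605e-05
block [([258.0, 184.0, 322.0, 242.0], 0.8), ([247.0, 139.0, 295.0, 170.0], 0.76), ([327.0, 151.0, 383.0, 192.0], 0.6)]
fence [([228.0, 242.0, 331.0, 272.0], 0.69), ([369.0, 221.0, 400.0, 240.0], 0.19)]
screw_cup [([172.0, 226.0, 190.0, 253.0], 0.62)]
bit_rest [([370.0, 221.0, 395.0, 241.0], 0.81)]
weight [([109.0, 236.0, 127.0, 264.0], 0.6)]
bottle [([427.0, 150.0, 455.0, 190.0], 0.72)]
part_tray [([81.0, 173.0, 150.0, 209.0], 0.94)]
screwdriver [([256.0, 284.0, 328.0, 301.0], 0.77)]
side [[-0.958, -0.212, 0.194, 0.256], [-0.287, 0.678, -0.677, 1.099], [0.012, -0.704, -0.71, 1.189], [0.0, 0.0, 0.0, 1.0]] 524.0867262364455 -0.028209384825880698
block [([248.0, 199.0, 302.0, 237.0], 0.79), ([322.0, 202.0, 366.0, 249.0], 0.78), ([277.0, 249.0, 317.0, 298.0], 0.63)]
fence [([218.0, 177.0, 260.0, 236.0], 0.91), ([248.0, 314.0, 269.0, 352.0], 0.7), ([320.0, 129.0, 360.0, 157.0], 0.63)]
screw_cup [([277.0, 152.0, 287.0, 171.0], 0.62)]
bit_rest [([220.0, 256.0, 237.0, 281.0], 0.57)]
weight [([283.0, 128.0, 295.0, 143.0], 0.73)]
bottle [([248.0, 317.0, 270.0, 353.0], 0.55)]
part_tray [([318.0, 126.0, 360.0, 158.0], 0.88)]
screwdriver [([203.0, 182.0, 224.0, 220.0], 0.45)]
0.9 [ 0.22763718 -0.5820995   0.23876826] [[-0.931, 0.0, 0.364], [-0.364, -0.0, -0.931], [0.0, -1.0, 0.0]] 1.0010536724306907
```

View pics/scene0.png

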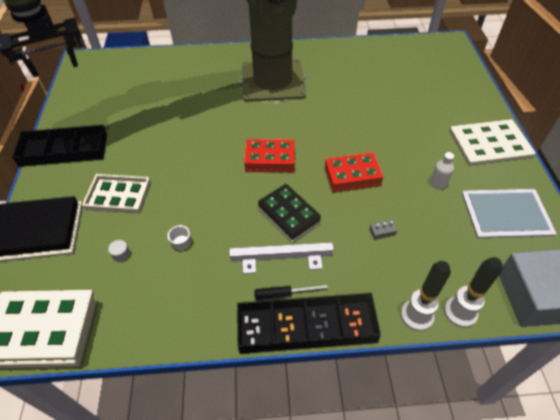

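Run:
```python
import cv2
a=cv2.imread('pics/scene0.png')[120:310,160:430]; cv2.imwrite('pics/scene0c.png',cv2.resize(a,None,fx=2.9,fy=2.9,interpolation=cv2.INTER_CUBIC))
```

```text
(no output)
```

View pics/scene0c.png

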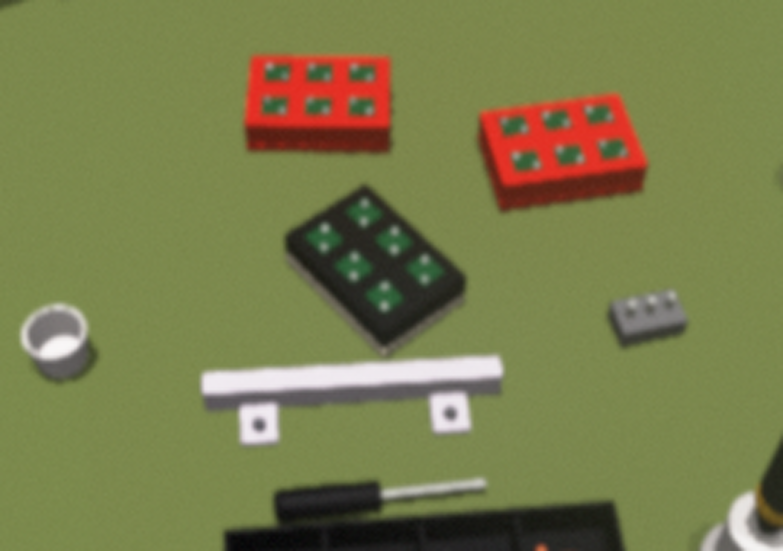

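The fixture is the black block at (289,211). Its look-alikes are the red blocks at (270,155) and (354,171), and the black trays at (60,145), (38,226) and (308,322). The close crop confirms it: black top, six green squares, cream base, askew just on the robot's side of the fence, whose working edge runs (230,249) to (333,243).

Run:
```python
from h import *
from scipy.optimize import least_squares
c=get_calibration('scene')
cr=lambda L:[(160+x/2.9,120+y/2.9) for x,y in L]
top=cr([(286,239),(365,186),(465,279),(386,340)])
P=back(c,top,.04);print('block top',P.round(3).tolist(),np.linalg.norm(np.diff(P,axis=0),axis=1).round(3))
L=np.array([[-.048,-.07],[-.048,.07],[.048,.07],[.048,-.07]])
f=lambda p:(proj(c,np.c_[L@np.array([[np.cos(p[2]),-np.sin(p[2])],[np.sin(p[2]),np.cos(p[2])]]).T+p[:2],np.full(4,.04)])[[0,0,0,0]and[0,1,2,3]]-np.array(top)[ORD]).ravel()
best=None
for k in range(4):
    ORD=[(k+i)%4 for i in range(4)]
    for ORD in(ORD,ORD[::-1]):
        for a in(-.7,.7):
            s=least_squares(f,[*P[:,:2].mean(0),a])
            if best is None or s.cost<best.cost: best=s
print('block',best.x.round(4),np.degrees(best.x[2]),best.cost)
F=back(c,cr([(202,374),(501,357)]),.03);print('fence',F.round(4).tolist(),np.linalg.norm(F[1]-F[0]),'mid',F.mean(0))
d=F[1]-F[0];print('fence x angle deg',np.degrees(np.arctan2(d[1],d[0]))-90)
bx=dict(red1=[247,139,295,170],red2=[327,151,383,192],cup=[172,226,190,253],bit=[370,221,395,241],bottle=[427,150,455,190])
for n,b in bx.items(): print(n,back(c,[(b[0],b[1]),(b[2],b[3]),((b[0]+b[2])/2,(b[1]+b[3])/2)],.02)[:,:2].round(3).tolist())
w=get_calibration('wrist');s=r.get_state();M=R.from_quat(s['eef_rot']).as_matrix();T=np.array(w['T'])
print('cam in tool',(M.T@(T[:3,3]-s['tool_pos'])).round(3),(M.T@T[:3,2]).round(3),w['fx'])
```

```text
block top [[0.56, -0.07, 0.04], [0.504, 0.005, 0.04], [0.618, 0.084, 0.04], [0.676, 0.009, 0.04]] [0.094 0.138 0.094]
block [ 0.5895  0.0072 -0.9525] -54.5723805929942 1.5968442831052194
fence [[0.6909, -0.1462, 0.03], [0.6945, 0.1052, 0.03]] 0.2514120042063916 mid [ 0.69269651 -0.02045903  0.03      ]
fence x angle deg -0.8115999397381586
red1 [[0.3, -0.094], [0.436, 0.036], [0.37, -0.027]]
red2 [[0.37, 0.136], [0.536, 0.265], [0.456, 0.203]]
cup [[0.603, -0.293], [0.688, -0.244], [0.647, -0.268]]
bit [[0.629, 0.212], [0.694, 0.261], [0.662, 0.237]]
bottle [[0.39, 0.426], [0.545, 0.46], [0.47, 0.444]]
cam in tool [-0.078 -0.147 -0.   ] [ 0.298  0.955 -0.001] 289.9624729511344
```

```bash
cat >> h.py <<'E'
def need(x,y,z,az):
    "shift/turn fractions to bring TCP to x,y,z with tool x at azimuth az (deg), tool pointing down"
    s=r.get_state();M=R.from_quat(s['eef_rot']).as_matrix();a=np.radians(az)
    G=np.array([[np.cos(a),0,-np.sin(a)],[np.sin(a),0,np.cos(a)],[0,-1,0]]); 
    if np.linalg.det(G)<0: G[:,2]*=-1
    print('need',(M.T@(np.array([x,y,z])-s['tool_pos'])).round(4),(R.from_matrix(M.T@G).as_rotvec()/np.pi).round(4))
def st():
    s=r.get_state();M=R.from_quat(s['eef_rot']).as_matrix()
    print(round(s['clock'],2),s['tool_pos'].round(4),'az',np.degrees(np.arctan2(M[1,0],M[0,0])).round(2),'F',np.round(s['contact_force'],1))
E
python3 -c "
from h import *
st();need(.533,.087,.15,-54.6)"
python3 -m handwheel '[[[-0.02,0.0,-0.02,0,-0.02,0],[-0.527,0.089,-0.512,0,-0.578,0],[-0.527,0.089,-0.512,0,-0.578,0],[-0.527,0.089,-0.512,0,-0.578,0],[-0.527,0.089,-0.512,0,-0.578,0],[-0.527,0.089,-0.512,0,-0.578,0],[-0.527,0.089,-0.512,0,-0.578,0],[-0.527,0.089,-0.512,0,-0.578,0],[-0.527,0.089,-0.512,0,-0.578,0],[-0.527,0.089,-0.512,0,-0.578,0],[-0.527,0.089,-0.512,0,-0.578,0],[-0.527,0.089,-0.512,0,-0.578,0]]]' 1
python3 -c "
from h import *
st();need(.533,.087,.15,-54.6)"
```

```text
0.9 [ 0.2276 -0.5821  0.2388] az -158.64 F [ 0.3 -0.8  0.1]
need [-0.5281  0.0887 -0.512 ] [-0.    -0.578  0.   ]
clock: 1.9
tool_pos: [0.4284, -0.1407, 0.1815]
eef_rot: [-0.557, 0.435, -0.435, 0.558]
contact_force: [1.1, -0.5, -0.3]
opening: 0.999
1.9 [ 0.4284 -0.1407  0.1815] az -75.93 F [ 1.1 -0.5 -0.3]
need [-0.1955  0.0315  0.1568] [-0.0002 -0.1185  0.0003]
```

```bash
python3 -m handwheel '[[[-0.03,0.005,0.025,0,-0.02,0],[-0.065,0.01,0.052,0,-0.04,0],[-0.1,0.015,0.08,0,-0.06,0],[-0.13,0.02,0.105,0,-0.08,0],[-0.16,0.025,0.13,0,-0.1,0],[-0.18,0.03,0.145,0,-0.11,0],[-0.19,0.032,0.15,0,-0.115,0],[-0.19,0.032,0.15,0,-0.115,0],[-0.19,0.032,0.15,0,-0.115,0]]]'
python3 - <<'E'
from h import *
st();need(.533,.087,.15,-54.6)
c=get_calibration('wrist');save(snapshot('wrist'),'w1.png')
for t in('block','fence','bit_rest'): print(t,[(np.round(b['bbox']).tolist(),round(b['confidence'],2)) for b in boxes_of(t,'wrist')[:3]])
np.save('w1.npy',c)
E
```

```text
clock: 2.65
tool_pos: [0.5274, 0.0765, 0.1492]
eef_rot: [0.626, -0.33, 0.33, -0.625]
contact_force: [-0.8, -1.0, -1.2]
opening: 0.999
2.65 [0.5274 0.0765 0.1492] az -55.61 F [-0.8 -1.  -1.2]
need [-0.0055 -0.0008  0.0105] [ 0.0007 -0.0056  0.0003]
block [([213.0, 235.0, 358.0, 307.0], 0.92), ([8.0, 117.0, 179.0, 271.0], 0.78)]
fence [([310.0, 265.0, 438.0, 371.0], 0.76)]
bit_rest [([442.0, 94.0, 522.0, 172.0], 0.92)]
```

View pics/w1.png

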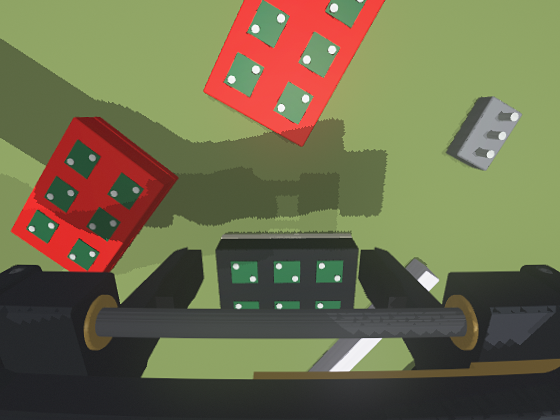

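Run:
```python
import cv2
a=cv2.imread('pics/w1.png')[215:315,190:390]; cv2.imwrite('pics/w1c.png',cv2.resize(a,None,fx=4,fy=4,interpolation=cv2.INTER_CUBIC))
```

```text
(no output)
```

View pics/w1c.png

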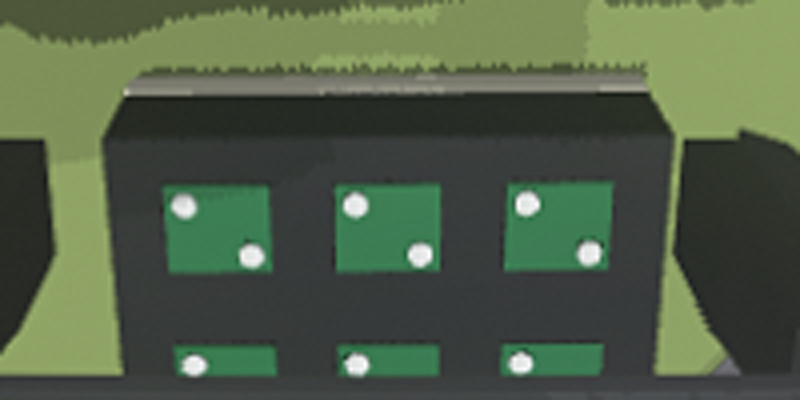

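Run:
```python
from h import *
c=np.load('w1.npy',allow_pickle=True).item()
A,B=back(c,[(215.75,249.5),(358.25,248.25)],.04);C,D=back(c,[(190+136/4,215+73/4),(190+646/4,215+72/4)],0)
for A,B in((A,B),(C,D)):
    d=(A-B)[:2] if A[0]>B[0] else (B-A)[:2]; n=np.linalg.norm(d); u=d/n; xb=np.array([u[1],-u[0]]); m=((A+B)/2)[:2]
    print(n.round(4),A.round(4),B.round(4),'az xb',np.degrees(np.arctan2(xb[1],xb[0])).round(2),'ctr',(m+.048*xb).round(4))
```

```text
0.1381 [0.5    0.0059 0.04  ] [0.6133 0.0849 0.04  ] az xb -55.11 ctr [0.5841 0.006 ]
0.1403 [0.5    0.0069 0.    ] [0.6157 0.0863 0.    ] az xb -55.54 ctr [0.585 0.007]
```

```bash
python3 -m handwheel '[[[0,0.02,0,0,0,0],[0,0.05,0,0,0,0],[0,0.08,0,0,0,0],[0,0.11,0,0,0,0],[0,0.13,0,0,0,0],[0,0.135,0,0,0,0],[0,0.135,0,0,0,0],[0,0.135,0,0,0,0]]]'
python3 -c "
from h import *
st();need(.540,.060,.014,-55.3)"
```

```text
clock: 3.52
tool_pos: [0.5286, 0.0773, 0.0152]
eef_rot: [-0.625, 0.33, -0.33, 0.626]
contact_force: [0.4, -0.1, -0.4]
opening: 0.999
3.52 [0.5286 0.0773 0.0152] az -55.61 F [ 0.4 -0.1 -0.4]
need [ 0.0207  0.0013 -0.0003] [-0.0002 -0.0017  0.0002]
```

```bash
python3 -m handwheel '[[[0.005,0,0,0,0,0],[0.01,0,0,0,0,0],[0.015,0,0,0,0,0],[0.018,0,0,0,0,0],[0.02,0,0,0,0,0],[0.022,0,0,0,0,0],[0.024,0,0,0,0,0],[0.026,0,0,0,0,0],[0.028,0,0,0,0,0]]]'
python3 -c "
from h import *
st()"
python3 -m handwheel '[[[0.002,0,0,0,0,0],[0.004,0,0,0,0,0],[0.006,0,0,0,0,0],[0.008,0,0,0,0,0]]]'
python3 -c "
from h import *
st()"
```

```text
clock: 4.27
tool_pos: [0.544, 0.0547, 0.0144]
eef_rot: [0.626, -0.33, 0.329, -0.626]
contact_force: [-0.2, -0.2, -0.7]
opening: 1.002
4.27 [0.544  0.0547 0.0144] az -55.54 F [-0.2 -0.2 -0.7]
clock: 4.6
tool_pos: [0.5478, 0.0497, 0.0144]
eef_rot: [-0.625, 0.33, -0.328, 0.626]
contact_force: [-2.7, 3.0, 0.5]
opening: 1.001
4.6 [0.5478 0.0497 0.0144] az -55.47 F [-2.7  3.   0.5]
```

```bash
cat >> h.py <<'E'
def arc(icr,degs):
    s=r.get_state();M=R.from_quat(s['eef_rot']).as_matrix();p=s['tool_pos']-np.array([*icr,s['tool_pos'][2]])
    for d in degs: print(d,(M.T@(R.from_rotvec([0,0,np.radians(d)]).apply(p)-p)).round(4)[[0,2]],'wy',round(-d/180,4))
E
python3 -c "
from h import *
arc((.6355,.0418),[1.5*i for i in range(1,13)])"
```

```text
1.5 [ 0.0018 -0.0014] wy -0.0083
3.0 [ 0.0036 -0.0028] wy -0.0167
4.5 [ 0.0055 -0.0042] wy -0.025
6.0 [ 0.0074 -0.0055] wy -0.0333
7.5 [ 0.0093 -0.0068] wy -0.0417
9.0 [ 0.0113 -0.008 ] wy -0.05
10.5 [ 0.0133 -0.0091] wy -0.0583
12.0 [ 0.0153 -0.0102] wy -0.0667
13.5 [ 0.0174 -0.0112] wy -0.075
15.0 [ 0.0195 -0.0122] wy -0.0833
16.5 [ 0.0216 -0.0132] wy -0.0917
18.0 [ 0.0237 -0.014 ] wy -0.1
```

```bash
python3 -m handwheel '[[[0.002,0,-0.0015,0,-0.008,0],[0.0036,0,-0.003,0,-0.017,0],[0.0055,0,-0.004,0,-0.025,0],[0.0075,0,-0.0055,0,-0.033,0],[0.0095,0,-0.007,0,-0.042,0],[0.0115,0,-0.008,0,-0.05,0],[0.0135,0,-0.009,0,-0.058,0],[0.0155,0,-0.01,0,-0.067,0],[0.0175,0,-0.011,0,-0.075,0],[0.0195,0,-0.012,0,-0.083,0],[0.0215,0,-0.013,0,-0.092,0],[0.0235,0,-0.014,0,-0.1,0]]]'
python3 - <<'E'
from h import *
st()
c=get_calibration('wrist');im=snapshot('wrist');np.save('w2.npy',c);save(cv2.resize(im[215:315,190:390],None,fx=4,fy=4,interpolation=cv2.INTER_CUBIC),'w2c.png')
arc((.6355,.0418),[1.5*i for i in range(1,13)])
E
```

```text
clock: 5.6
tool_pos: [0.5503, 0.0204, 0.0144]
eef_rot: [0.67, -0.227, 0.227, -0.67]
contact_force: [-2.3, 1.1, -1.2]
opening: 0.997
5.6 [0.5503 0.0204 0.0144] az -37.41 F [-2.3  1.1 -1.2]
1.5 [ 0.0018 -0.0014] wy -0.0083
3.0 [ 0.0037 -0.0028] wy -0.0167
4.5 [ 0.0056 -0.0041] wy -0.025
6.0 [ 0.0075 -0.0053] wy -0.0333
7.5 [ 0.0095 -0.0065] wy -0.0417
9.0 [ 0.0115 -0.0077] wy -0.05
10.5 [ 0.0135 -0.0088] wy -0.0583
12.0 [ 0.0155 -0.0098] wy -0.0667
13.5 [ 0.0176 -0.0108] wy -0.075
15.0 [ 0.0197 -0.0117] wy -0.0833
16.5 [ 0.0218 -0.0126] wy -0.0917
18.0 [ 0.024  -0.0134] wy -0.1
```

View pics/w2c.png

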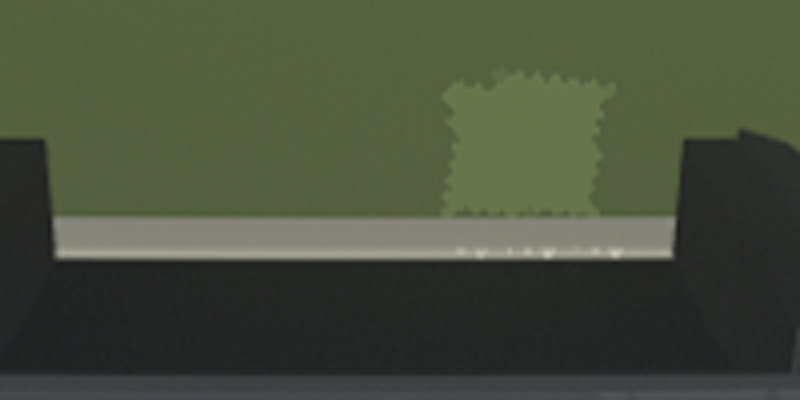

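The crop shows the block's rear face horizontal at row ~217, flush across both fingers, so it turns with the tool. I'll continue the arc.

```bash
python3 -m handwheel '[[[0.002,0,-0.0015,0,-0.008,0],[0.0037,0,-0.003,0,-0.017,0],[0.0056,0,-0.004,0,-0.025,0],[0.0075,0,-0.0055,0,-0.033,0],[0.0095,0,-0.0065,0,-0.042,0],[0.0115,0,-0.0075,0,-0.05,0],[0.0135,0,-0.009,0,-0.058,0],[0.0155,0,-0.01,0,-0.067,0],[0.0175,0,-0.011,0,-0.075,0],[0.0195,0,-0.0115,0,-0.083,0],[0.022,0,-0.0125,0,-0.092,0],[0.024,0,-0.0135,0,-0.1,0]]]'
python3 - <<'E'
from h import *
st()
arc((.6355,.0418),[1.5*i for i in range(1,14)])
E
```

```text
clock: 6.65
tool_pos: [0.5607, -0.005, 0.0144]
eef_rot: [0.697, -0.12, 0.119, -0.697]
contact_force: [-2.6, 2.4, 0.7]
opening: 1.002
6.65 [ 0.5607 -0.005   0.0144] az -19.44 F [-2.6  2.4  0.7]
1.5 [ 0.0018 -0.0014] wy -0.0083
3.0 [ 0.0037 -0.0028] wy -0.0167
4.5 [ 0.0056 -0.0041] wy -0.025
6.0 [ 0.0075 -0.0054] wy -0.0333
7.5 [ 0.0095 -0.0066] wy -0.0417
9.0 [ 0.0115 -0.0077] wy -0.05
10.5 [ 0.0135 -0.0089] wy -0.0583
12.0 [ 0.0155 -0.0099] wy -0.0667
13.5 [ 0.0176 -0.0109] wy -0.075
15.0 [ 0.0197 -0.0119] wy -0.0833
16.5 [ 0.0219 -0.0128] wy -0.0917
18.0 [ 0.024  -0.0136] wy -0.1
19.5 [ 0.0262 -0.0144] wy -0.1083
```

```bash
python3 -m handwheel '[[[0.002,0,-0.0015,0,-0.008,0],[0.0037,0,-0.003,0,-0.017,0],[0.0056,0,-0.004,0,-0.025,0],[0.0075,0,-0.0055,0,-0.033,0],[0.0095,0,-0.0065,0,-0.042,0],[0.0115,0,-0.0075,0,-0.05,0],[0.0135,0,-0.009,0,-0.058,0],[0.0155,0,-0.01,0,-0.067,0]]]'
python3 -c "from h import *;st()"
python3 -m handwheel '[[[0.002,0,-0.001,0,-0.008,0],[0.004,0,-0.002,0,-0.016,0],[0.006,0,-0.003,0,-0.024,0],[0.008,0,-0.0035,0,-0.032,0],[0.009,0,-0.004,0,-0.036,0]]]'
python3 - <<'E'
from h import *
st()
c=get_calibration('scene');im=snapshot('scene');save(cv2.resize(im[150:310,160:430],None,fx=2.9,fy=2.9,interpolation=cv2.INTER_CUBIC),'s2.png')
E
```

```text
clock: 7.32
tool_pos: [0.5716, -0.0201, 0.0144]
eef_rot: [0.706, -0.046, 0.045, -0.705]
contact_force: [-2.5, 0.6, 0.6]
opening: 1.0
7.32 [ 0.5716 -0.0201  0.0144] az -7.4 F [-2.5  0.6  0.6]
clock: 7.73
tool_pos: [0.5799, -0.026, 0.0143]
eef_rot: [0.708, -0.007, 0.005, -0.706]
contact_force: [-3.1, -1.6, 2.3]
opening: 1.0
7.73 [ 0.5799 -0.026   0.0143] az -0.99 F [-3.1 -1.6  2.3]
```

View pics/s2.png

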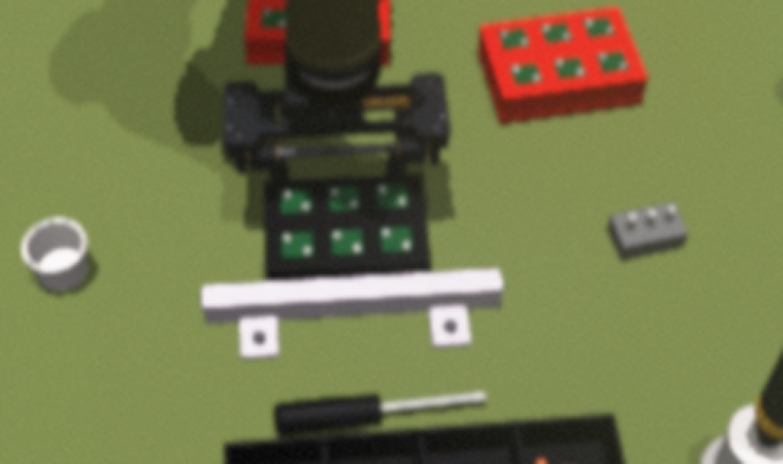

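The block is now nearly parallel, with its front at (268..428, 275) in the crop, inside the fence span 202..501, and a few mm short of it. I'll push straight until the force rises.

```bash
python3 -m handwheel '[[[0.001,0,0,0,0,0],[0.002,0,0,0,0,0],[0.003,0,0,0,0,0],[0.004,0,0,0,0,0]]]' | grep -E "pos|force"
python3 -m handwheel '[[[0.001,0,0,0,0,0],[0.002,0,0,0,0,0],[0.003,0,0,0,0,0]]]' | grep -E "pos|force"
python3 -c "from h import *;st();print(r.get_state()['moment'])"
```

```text
tool_pos: [0.5836, -0.0248, 0.0142]
contact_force: [-7.5, -1.5, 4.5]
tool_pos: [0.5837, -0.0249, 0.0142]
contact_force: [-14.7, -2.4, 9.4]
8.37 [ 0.5837 -0.0249  0.0142] az -0.98 F [-14.7  -2.4   9.4]
[-0.18411667  2.5534051  -0.01115131]
```

```bash
python3 -m handwheel '[[[0,0,0,0,0,0],[0,0,0,0,0,0]]]' | grep -E "pos|force"
python3 -m handwheel '[[[-0.003,0,0,0,0,0],[-0.006,0,0,0,0,0],[-0.01,0,0,0,0,0],[-0.02,0,0,0,0,0],[-0.035,0,0,0,0,0],[-0.045,0,0,0,0,0],[-0.05,0,0,0,0,0],[-0.05,0,0,0,0,0]]]' | grep -E "pos|force"
python3 -m handwheel '[[[0,-0.03,0,0,0,0],[0,-0.07,0,0,0,0],[0,-0.11,0,0,0,0],[-0.03,-0.14,0,0,0,0],[-0.06,-0.16,0,0,0,0],[-0.08,-0.17,0,0,0,0],[-0.08,-0.17,0,0,0,0]]]' | grep -E "pos|force"
python3 - <<'E'
from h import *
st();cw=get_calibration('wrist')
iw=snapshot('wrist');np.save('w3.npy',cw);save(iw,'w3.png');save(snapshot('scene'),'s3.png')
E
```

```text
tool_pos: [0.5837, -0.0249, 0.0142]
contact_force: [-12.0, -1.6, 8.1]
tool_pos: [0.5376, -0.023, 0.0147]
contact_force: [0.3, 0.0, 0.3]
tool_pos: [0.4557, -0.022, 0.1868]
contact_force: [-0.1, -0.3, 0.3]
9.78 [ 0.4557 -0.022   0.1868] az -0.9 F [-0.1 -0.3  0.3]
```

View pics/w3.png

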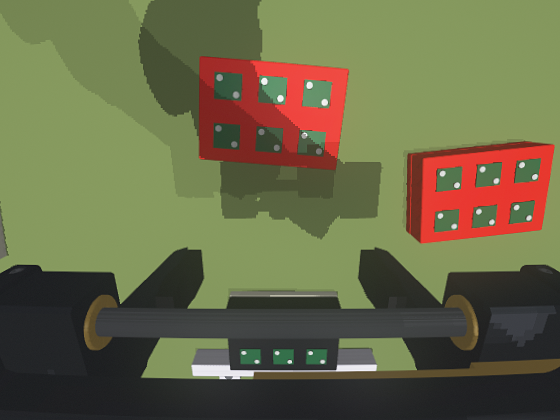

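Run:
```python
import cv2
a=cv2.imread('pics/w3.png')[280:385,184:384]; a=cv2.resize(a,None,fx=4,fy=3,interpolation=cv2.INTER_CUBIC)
b=cv2.imread('pics/s3.png')[175:275,200:360]; b=cv2.resize(b,(800,280),interpolation=cv2.INTER_CUBIC)
cv2.imwrite('pics/c3.png',cv2.vconcat([a,b])[:600])
```

```text
(no output)
```

View pics/c3.png

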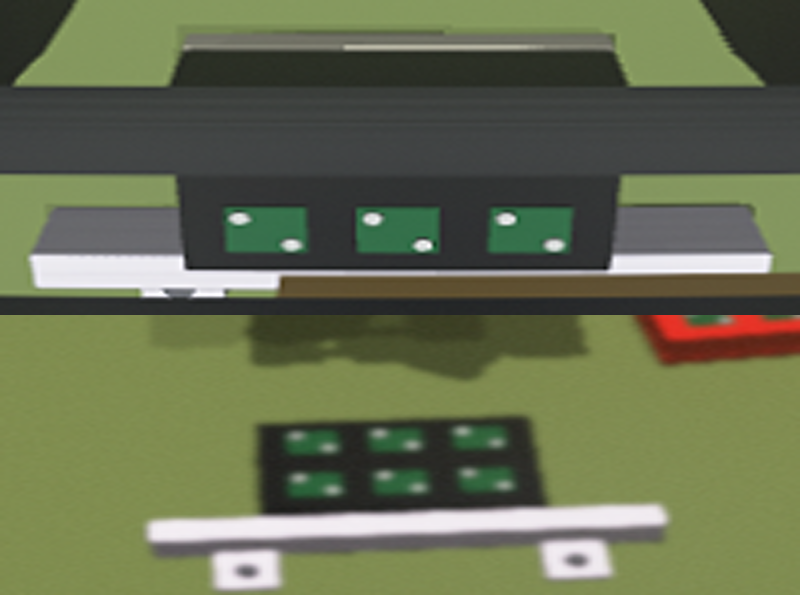

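Run:
```python
from h import *
c=np.load('w3.npy',allow_pickle=True).item()
f=lambda L,z:back(c,[(184+x/4,280+y/3) for x,y in L],z)
for n,L,z in(('fence top',[(34,253),(771,253)],.03),('fence base',[(52,207),(752,206)],0),('block front top',[(185,268.5),(610,268.5)],.04),('block rear base',[(182,37),(614,36)],0)):
    P=f(L,z);d=P[1]-P[0];print(n,P[:,:2].round(4).tolist(),'len',np.linalg.norm(d).round(4),'ang',np.degrees(np.arctan2(-d[0],d[1])).round(2))
```

```text
fence top [[0.69, -0.1444], [0.6942, 0.1037]] len 0.2481 ang -0.98
fence base [[0.6921, -0.1466], [0.6958, 0.1062]] len 0.2528 ang -0.84
block front top [[0.6886, -0.0916], [0.6909, 0.0473]] len 0.1389 ang -0.97
block rear base [[0.5975, -0.0923], [0.5994, 0.0515]] len 0.1438 ang -0.76
```

```bash
python3 -c "
from h import *
st();print(job.finish_job())"
```

```text
9.88 [ 0.4591 -0.022   0.1852] az -1.02 F [ 0.7  0.1 -0.5]
the job is handed in; nothing more can be done
None
```

The black block is now flat against the robot's side of the fence, and I handed the job in at about 9.9 s of the 56 s allowed; the hand-in reports no verdict. I set both open fingertips against its long side and pushed it through a slow arc of about 54°. I then pushed it straight until it stopped at the fence at about 15 N, and drew the gripper back and up clear of everything.

- **Angle:** in the last wrist picture the block and the fence agree to about 0.2°. The limit is 2°.
- **Position along the fence:** the block's centre is about 2 mm from the fence's middle. The limit is 55 mm.
- **Contact:** the readings differ by a few mm. The block's front top edge lies about 2 mm short of the fence's top edge. Its rear base edge puts the front within about 1 mm of the fence's base line. Both are within the 2 mm calibration error and the 4 mm limit, and the hard stop supports contact.
- **Upward force:** at the stop the tool also felt about 9 N upward. I saw no lift or tilt in the last picture, but I did not measure the block's height.
- **Loose things:** the arm came nowhere near them, and the cup and bit rest looked unmoved when I checked mid-job. I did not measure any of them again.

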